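# Back the bar pusher off one notch

### The job

Back the bar pusher off by one notch: with a fingertip push the ball on the pawl's finger lever over until the ratchet pawl lies right back and stays up, push a spoke of the star wheel so that the wheel turns backward (its top towards the pawl's pivot) by just one notch, then tip the pawl down again so that it has dropped in behind the next tooth. Only push lightly with the fingertips, grip and force nothing, and leave the loose things lying around where they are.

Things in the scene. Friction and masses are not known exactly. Their poses are not given: they have to be found in the camera images.
- winder: Bar-pusher winder, screwed down: base plate 150 x 260 mm, two cheeks 56 mm wide, 157 mm tall, carrying a shaft. Origin: centre of the base's underside. x along the shaft (yaw 0: away from the robot), y across, z up; yaw within 0.4 rad. Star wheel plane at x -48 mm (robot side), ratchet wheel and pawl at x 32 to 48 mm. Above z 130 mm the room is free but for the parts named here.
- hub (a point): Point on the shaft axis in the middle of the star wheel, (-48, 0, 130) mm in the winder's frame. Star wheel: four steel spokes, 14 mm round bars 90 degrees apart, each ending in a black ball; star, shaft and ratchet wheel turn as one. A toothed rack under the shaft (top at z 110 mm) with a pusher plate moves along y with it and is not touched.
- spoke (a point): Centre of the ball (24 mm diameter) at the end of the uppermost spoke, 90 mm from the shaft axis. At the start the spoke leans about 22 degrees from upright towards the winder's -y; one notch backward brings it to about 22 degrees towards +y.
- wheel (a joint): Turn of star and ratchet wheel, rad. Near 0 at first; negative = backward = top moves to the winder's +y. One notch 0.785 (8 saw teeth, radius 63 mm). Stays where left; needs 1.5 to 2 N at a spoke. With the pawl in, it turns back at most 0.1. The pawl drops home at -0.83 to -0.71; at up to -0.56 it lands low on the next tooth's slope and still holds; beyond -0.85 it rides up on a further tooth.
- pawl (a joint): Lift of the pawl, rad: 0 = nose down between two teeth, 1.0 = laid back on its stop. It tips over centre near 0.6: beyond, its weight lays it back and it stays up; short of that it falls in. Steel bar 12 x 10 x 90 mm, pivot at (40, 85, 201) mm in the winder's frame, reaching to -y over the top of the ratchet wheel; a finger lever with a ball stands up from the pivot; a stub tail points to +y.
- pawl_ball (a point): Centre of the steel ball (30 mm diameter) on the pawl's finger lever, 70 mm from the pivot (lever 8 mm thick). Pawl in: at (40, 61, 267) mm in the winder's frame; laid back: about (40, 127, 257) mm. It swings in the winder's y-z plane; pushed towards the winder's +y with about 0.7 N it lifts the nose; towards -y lowers it.
- tube_end: Bystander, loose, to be left alone: upright offcut of square steel tube, 40 x 40 x 60 mm. Origin at its underside.
- collar: Bystander, loose, to be left alone: steel shaft collar, 52 mm outside, 22 mm high. Origin at its underside.
- wrench: Bystander, loose, to be left alone: steel wrench lying flat. Origin at its underside.
- timber: Bystander, loose, to be left alone: timber offcut, 50 x 140 x 38 mm. Origin at its underside.
- bolt_jar: Bystander, loose, to be left alone: jar with a lid, 56 mm diameter, 70 mm tall. Origin at its underside.

How it is judged:
On the way, in this order (a step that is already met when the one before it is completed fails the run):
1. the pawl is lifted and laid back, the wheel not yet turned (value of joint pawl above 0.85 rad and value of joint wheel above -0.3 rad), for 0.2 s.
2. the wheel is pushed back past the next tooth, not beyond one notch (value of joint wheel between -0.895 and -0.5 rad), for 0.1 s.
At the end, for the whole second after the job is handed in: The wheel stands one notch back (joint wheel between -0.895 and -0.555 rad), the pawl is down behind the next tooth (joint pawl below 0.08 rad), and both are at rest (value of joint wheel between -0.895 and -0.555 rad and value of joint pawl below 0.08 rad and not (velocity of joint wheel above 0.05 rad/s) and velocity of joint each of wheel, pawl above -0.05 rad/s and velocity of joint pawl below 0.05 rad/s); the robot touches nothing.
It fails at once if the wheel is turned back about a notch and a half or more (value of joint wheel below -1.15 rad).
It fails at once if the winder is gripped or forced (over 30 N) (contact force between the fingers and winder above 30 N).
It fails at once if a loose thing is lifted, carried or shifted by more than 20 mm (distance of any of tube_end, collar, wrench, timber, bolt_jar from where it was at the start of the episode above 0.02 m).
It also fails if it takes over 58 s, if anything falls off the work surface, if the arm or the gripper's body presses on something with over 40 N, if the wrist force passes 120 N, or if a joint passes its speed limit or range.

### The arm

A 7-joint arm with a two-finger parallel gripper is mounted at the origin on the work surface. World frame = base frame: x ahead of the robot, y to its left, z up, the work surface at z = 0. Lengths are in m, angles in rad, forces in N, time in s.
With the tool pointing down it reaches from about 0.4 to 0.85 m from the base axis. Payload 4.5 kg.
Tool frame: the origin (TCP) lies at the very end of the fingers, on their centre line; the grasp point (between the pads) lies 19 mm behind it; z points along the fingers, x is the direction in which the jaws open and shut, and the axes are right-handed (so a half turn about z gives the same grasp; the last joint's range is limited). The gripper opens to 88 mm and grips with 3 to 60 N. Pads are 18 mm wide; open, the fingers measure 123 mm over their backs; the gripper's body (75 mm by 187 mm) begins 45 mm behind the grasp point.
Start: joints at [1.156, 0.689, -0.195, 1.565, 0.157, 0.902, -0.215], TCP at [0.271, -0.563, 0.239] pointing down, gripper open.
Joint ranges: [-3.01, 3.01], [-0.46, 2.08], [-1.47, 1.51], [0.13, 2.56], [-1, 4.14], [0.04, 2.09], [-2.66, 2.66]. Speed limits (rad/s): [2.57, 2.57, 3.14, 3.14, 3.14, 3.14, 3.14].

### API

Orientations are given as a unit quaternion [x, y, z, w].
In Python, from plant import * gives the robot as it stands.
- The arm moves only by the tool apply_moves, never from a script. Its argument "series" is a list of rows, each an object of numbers: "x", "y", "z": the shift along the tool's x, y, z in units of 80 cm (1.0 is 80 cm); "wx", "wy", "wz": the turn, a rotation vector about the tool's x, y, z in units of pi rad (1.0 is pi rad); "fingers": the opening, from -1 (shut) to 1 (fully open), so that 0 is half open. In form: [{"x": .., "y": .., "z": .., "wx": .., "wy": .., "wz": .., "fingers": ..}, ...]. A call has 1 to 8 rows; each row shifts and turns the pose as measured when the row begins, along the tool's axes as they then stand; what a row does not reach is not made up. A row lasts 1/8 s, in which the tool goes at most 62.5 mm and 10.7 degrees, less where a joint would pass 70% of its speed; a pose out of reach is approached as far as the arm can. A call with a number of a shift or a turn outside -1 to 1 is refused whole. A call with a gripper value outside its range is refused whole. The fingers move at their own pace and stop on an object; "force" is the grip in N (left out, the last holds). Time passes only in rows, so rows that do not move let the fingers close. It gives the time, the measured TCP pose, the force and the opening at its end, in the units of the state.
- get_state(): the state, without advancing time (a new reading comes with each control period).
- snapshot(name): name is "scene" or "top" or "wrist"; returns (picture, depth): 400x640x3 uint8, red, green, blue; 400x640 float32, m along the optical axis (not along the pixel's ray), 0 where there is no reading.
- camera_model(name): a dict with "camera_matrix" (3x3 intrinsics, pixels), "world_from_camera" (4x4, takes a point from camera to world coordinates). Camera axes: x right, y up, looking along -z (the intrinsics and any distortion apply to the point x, -y, -z); pixel columns grow to the right and rows downward; lengths in m; the calibration is good to about 2 mm. The wrist camera is an equidistant fisheye: a pixel r from the principal point sees the ray r / f radians off the axis. A picture is of the moment at which its call begins: read the wrist's pose just before it. camera_model takes no time and is no camera call; for the wrist camera it gives the pose at the moment of the call.
- finish_job(): hands the job in, once; it reports no verdict.
The state is a dict: "clock": time; "q": joint angles; "qd": joint speeds; "joint_torque": joint torques, N m; "tool_pos": TCP position; "eef_rot": TCP orientation; "contact_force": force on the tool from outside, world axes, zero at the start; "moment": the same for the moment, N m; "opening": opening from 0.0 (shut) to 1.0 (fully open).
Only numpy, scipy, OpenCV 4.12 (cv2) and the standard library are available. Lean on these libraries where they do the work, as an engineer would, in place of code of your own. Each camera call takes 0.05 s, during which the arm holds its last target. There are 200 camera calls.

## Working session

There is one attempt and no reset: what is moved stays moved. The work goes in short steps, Python scripts to look and compute and a tool call to move; the robot and the scene stay as the last step left them, time stands still between calls to the robot, and variables do not carry over. Pictures are saved under pics/ and viewed, about 8 in all and at most 12, crops included, and the job is handed in when it is done.

Besides the shell and the picture viewer there is one more tool, called after ">>>" as a command line: name --argument value ..., lists and objects as JSON in quotes. apply_moves: Moves the arm, as the interface text tells. Its arguments: {"type":"object","properties":{"series":{"type":"array","items":{"type":"object","properties":{"x":{"type":"number"},"y":{"type":"number"},"z":{"type":"number"},"wx":{"type":"number"},"wy":{"type":"number"},"wz":{"type":"number"},"fingers":{"type":"number"}}}},"force":{"type":"number"}},"required":["series"]}

```bash
mkdir -p pics; ls; python3 - <<'E'
from plant import *
import cv2,numpy as np
print(get_state())
for n in ["scene","top"]:
    p,d=snapshot(n); m=camera_model(n)
    cv2.imwrite(f"pics/{n}0.png",p[:,:,::-1]); np.savez(f"{n}0.npz",p=p,d=d,K=m["camera_matrix"],T=m["world_from_camera"])
    print(n,m)
E
```

```text
pics
{'clock': 0.0, 'q': array([ 1.1557507 ,  0.68995947, -0.19451323,  1.56634329,  0.1573225 ,
        0.90251369, -0.21509542]), 'qd': array([ 1.04778012e-03,  8.58033387e-04, -5.86104086e-05,  2.09443394e-03,
       -1.27789375e-03,  1.64742434e-03,  1.67991415e-03]), 'joint_torque': array([ 7.05763614e-04, -5.27559865e+01, -1.26651898e+00, -1.53422731e+01,
       -5.26586152e-02,  6.55790194e-03,  1.37337061e-04]), 'tool_pos': array([ 0.27087653, -0.56254548,  0.23792553]), 'eef_rot': array([ 8.46763465e-01, -5.31968794e-01, -8.13225097e-04, -4.19073542e-04]), 'contact_force': array([ 0.01579995, -0.5529323 , -0.37107685]), 'moment': array([-0.01243713, -0.07741525,  0.00160818]), 'opening': 0.9983132246096738}
scene {'camera_matrix': array([[432.61681885,   0.        , 325.43452438],
       [  0.        , 432.61681885, 202.89288903],
       [  0.        ,   0.        ,   1.        ]]), 'world_from_camera': array([[ 0.60322923, -0.52261227,  0.60248727,  1.16393936],
       [ 0.79755949,  0.39872661, -0.45267642, -0.44290541],
       [-0.00365345,  0.7535871 ,  0.65733792,  0.84134495],
       [ 0.        ,  0.        ,  0.        ,  1.        ]])}
top {'camera_matrix': array([[417.6697358 ,   0.        , 314.49389028],
       [  0.        , 417.6697358 , 201.33785012],
       [  0.        ,   0.        ,   1.        ]]), 'world_from_camera': array([[ 0.01601994,  0.9972628 , -0.07218219,  0.52485071],
       [-0.99980676,  0.01679972,  0.01020879,  0.02230429],
       [ 0.01139349,  0.0720047 ,  0.99733922,  1.00493271],
       [ 0.        ,  0.        ,  0.        ,  1.        ]])}
```

View pics/scene0.png

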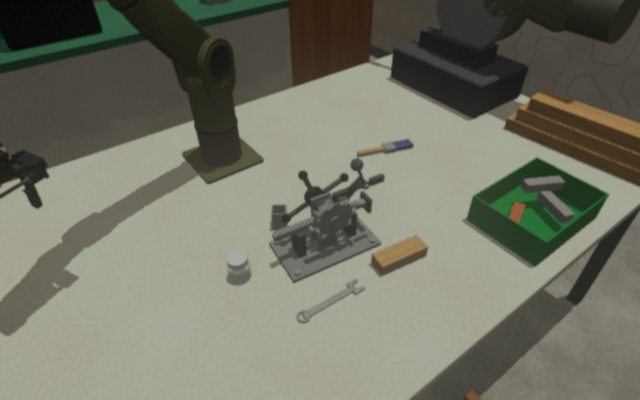

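View pics/top0.png

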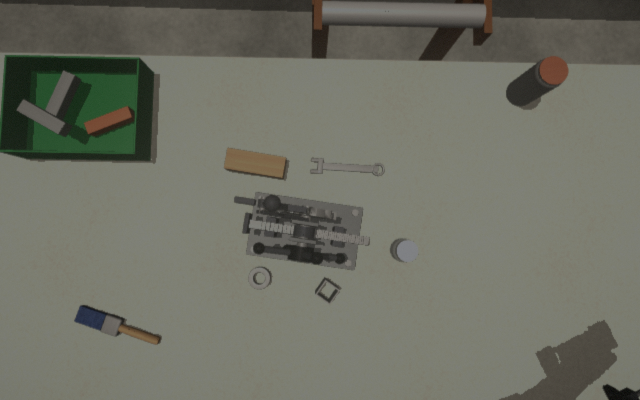

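The top view shows the winder's base corners at about (255,193), (362,207), (355,269) and (247,255). The pawl ball is near (272,203), the star along row ~255, and the collar, tube and jar are nearby. I'll measure these next.

```bash
cat > h.py <<'E'
import numpy as np,cv2
def load(n):
    z=np.load(n+".npz"); return z["p"],z["d"],z["K"],z["T"]
def cloud(d,K,T):
    v,u=np.mgrid[0:400,0:640]
    P=np.stack([(u-K[0,2])/K[0,0]*d,-(v-K[1,2])/K[1,1]*d,-d],-1)
    return P@T[:3,:3].T+T[:3,3]
def proj(X,K,T):
    c=(np.atleast_2d(X)-T[:3,3])@T[:3,:3]
    return np.c_[K[0,0]*c[:,0]/-c[:,2]+K[0,2],K[1,1]*-c[:,1]/-c[:,2]+K[1,2]]
E
python3 - <<'E'
from h import *
p,d,K,T=load("top0"); W=cloud(d,K,T)
p2,d2,K2,T2=load("scene0"); W2=cloud(d2,K2,T2)
for u,v in [(255,193),(362,207),(355,269),(247,255)]:
    pass
reg=np.zeros((400,640),bool); reg[185:275,235:370]=1
z=W[...,2]
print(np.histogram(z[reg],bins=np.arange(-.01,.32,.01)))
m=reg&(z>.006)&(z<.02)
print("plate z",np.median(z[m])); cnt=W[m][:,:2].astype(np.float32)
print(cv2.minAreaRect(cnt))
for nm,w,dd in [("top",W,reg),("scene",W2,None)]:
    b=w[...,2]>.25; b&=(abs(w[...,0]-.5)<.15)&(abs(w[...,1]-.05)<.25)
    print(nm,b.sum(),w[b].mean(0) if b.any() else "", np.argwhere(b).mean(0) if b.any() else "")
a=cv2.resize(p[180:305,230:420],None,fx=4,fy=4,interpolation=2)
b=cv2.resize(p2[140:290,255:445],None,fx=4,fy=4,interpolation=2)
cv2.imwrite("pics/ctop.png",a[:,:,::-1]);cv2.imwrite("pics/csc.png",cv2.convertScaleAbs(b[:,:,::-1],alpha=1.6))
E
```

```text
(array([2850, 2555, 2636,  104,    6,    7,   24,   14,    8,  162,  105,
        880,  243,   69,  120,  347,  615,  201,  198,   79,   82,  323,
        157,   90,    0,    0,    0,   18,  162,   45,    0,    0]), array([-0.01,  0.  ,  0.01,  0.02,  0.03,  0.04,  0.05,  0.06,  0.07,
        0.08,  0.09,  0.1 ,  0.11,  0.12,  0.13,  0.14,  0.15,  0.16,
        0.17,  0.18,  0.19,  0.2 ,  0.21,  0.22,  0.23,  0.24,  0.25,
        0.26,  0.27,  0.28,  0.29,  0.3 ,  0.31]))
plate z 0.011587699901822623
((0.5155553221702576, 0.035549648106098175), (0.2698105573654175, 0.1936977356672287), 87.66313171386719)
top 1227 [0.5338204  0.03455431 0.87131899] [200.26976365 316.80358598]
scene 139 [0.57934956 0.08355834 0.27253058] [163.96402878 356.5323741 ]
```

View pics/ctop.png

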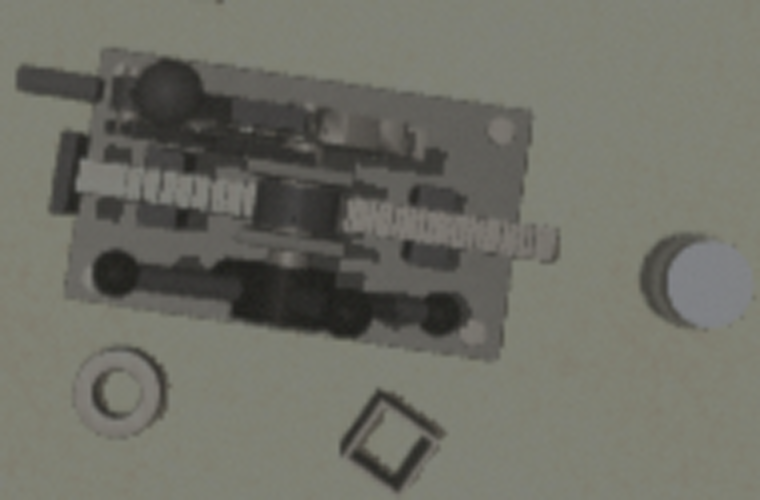

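View pics/csc.png

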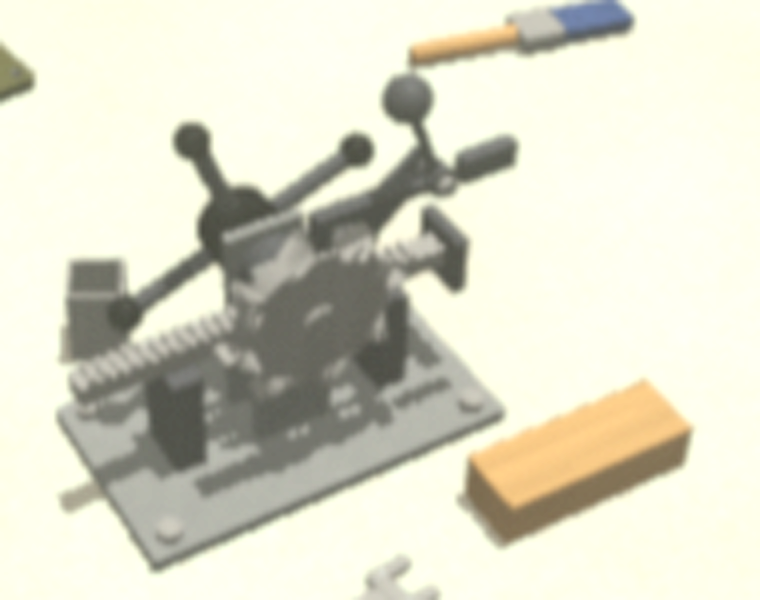

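```bash
cat > fit.py <<'E'
from h import *
from scipy.optimize import least_squares
p,d,K,T=load("top0"); p2,d2,K2,T2=load("scene0")
f=lambda a,u0,v0:np.array(a)/4+[u0,v0]-.375
s,c=np.sin(.384)*90,np.cos(.384)*90
zp=12
obj=np.array([[75,130,zp],[75,-130,zp],[-75,-130,zp],[-75,130,zp],[40,61,267],[-48,c,130+s],[-48,-s,130+c],[-48,-c,130-s]])/1e3
pt=f([(104,48),(532,110),(497,358),(66,298),(168,93),(116,272),(347,313),(440,313)],230,180)
ps=f([(408,98),(357,150),(191,140),(124,314),(502,412),(157,568)],255,140); io=[4,5,6,7,0,1]
def X(q,o): 
    R=np.array([[np.cos(q[2]),-np.sin(q[2]),0],[np.sin(q[2]),np.cos(q[2]),0],[0,0,1]]); return o@R.T+[q[0],q[1],0]
def r(q): return np.r_[(proj(X(q,obj),K,T)-pt).ravel(),(proj(X(q,obj[io]),K2,T2)-ps).ravel()]
if __name__=="__main__":
    S=least_squares(r,[.52,.04,-.1]); print(S.x); print(r(S.x).reshape(-1,2).round(1))
    for q in ("pt only",):
        S2=least_squares(lambda q:r(q)[:16],S.x); print(S2.x, least_squares(lambda q:r(q)[16:],S.x).x)
    print(X(S.x,obj).round(4))
    W=cloud(d,K,T)
    for nm,(a,b) in dict(collar=(119,392),tube=(391,440),jar=(708,285)).items():
        u,v=f((a,b),230,180); print(nm,W[int(v),int(u)])
E
python3 fit.py
python3 -c "
from scipy.spatial.transform import Rotation as R
print(R.from_quat([.84676,-.53197,-.0008,-.0004]).as_matrix().round(3))"
```

```text
[ 0.52717457  0.03398427 -0.12813552]
[[-0.2 -0.3]
 [ 0.7 -0. ]
 [ 0.9  0.8]
 [-0.5 -0.1]
 [ 0.7 -0.2]
 [ 0.5  0.4]
 [ 1.2  0.2]
 [-0.3  0. ]
 [ 0.4 -0.1]
 [ 0.  -0.4]
 [ 0.2  0.6]
 [ 1.2  0.1]
 [ 1.8 -1.1]
 [ 0.  -1.3]]
[ 0.5273921   0.03485738 -0.12646703] [ 0.52742133  0.03200541 -0.12989784]
[[ 0.6182  0.1533  0.012 ]
 [ 0.5849 -0.1045  0.012 ]
 [ 0.4362 -0.0854  0.012 ]
 [ 0.4694  0.1725  0.012 ]
 [ 0.5746  0.0894  0.267 ]
 [ 0.4902  0.1229  0.1637]
 [ 0.4753  0.0067  0.2134]
 [ 0.4689 -0.0426  0.0963]]
collar [4.15024067e-01 1.41052010e-01 1.43311969e-04]
tube [ 0.3885524  -0.02125567 -0.00459137]
jar [ 0.48699772 -0.19380679  0.06721955]
[[ 0.434 -0.901 -0.001]
 [-0.901 -0.434  0.002]
 [-0.002  0.    -1.   ]]
```

>>> apply_moves --series '[{"z":-0.05,"wz":0.046,"fingers":-1},{"z":-0.05,"wz":0.046,"fingers":-1},{"z":-0.05,"wz":0.046,"fingers":-1},{"z":-0.05,"wz":0.046,"fingers":-1},{"fingers":-1},{"fingers":-1}]' --force 5

```text
schema error: expected keys x, y, z, wx, wy, wz, fingers
```

```bash
cat > go.py <<'E'
import sys
from plant import *
import numpy as np
from scipy.spatial.transform import Rotation as R
Q=[.5272,.0342,-.128]
Rw=R.from_euler("z",Q[2]).as_matrix()
Rd=Rw@np.array([[0,-1,0],[-1,0,0],[0,0,-1.]])   # tool x=-yw, y=-xw, z=down
def report(*tg):
    s=get_state(); Rt=R.from_quat(s["eef_rot"]).as_matrix()
    w=Rw.T@(s["tool_pos"]-[Q[0],Q[1],0])
    print("t",round(s["clock"],2),"winder mm",(w*1e3).round(1),"F",(Rw.T@s["contact_force"]).round(2),"open",round(s["opening"],3))
    print("rot err units",(R.from_matrix(Rt.T@Rd).as_rotvec()/np.pi).round(4))
    for t in tg:
        print(t,"delta units",(Rt.T@Rw@(np.array(t)/1e3-w)/.8).round(4))
if __name__=="__main__":
    report(*[list(map(float,a.split(","))) for a in sys.argv[1:]])
E
python3 go.py 40,-5,400
```

```text
t 0.1 winder mm [-178.  -624.7  238. ] F [ 0.06  0.82 -0.05] open 1.002
rot err units [0.0002 0.0005 0.1836]
[40.0, -5.0, 400.0] delta units [-0.5009 -0.6509 -0.2018]
```

>>> apply_moves --series '[{"x":0,"y":0,"z":-0.05,"wx":0,"wy":0,"wz":0.046,"fingers":-1},{"x":0,"y":0,"z":-0.05,"wx":0,"wy":0,"wz":0.046,"fingers":-1},{"x":0,"y":0,"z":-0.05,"wx":0,"wy":0,"wz":0.046,"fingers":-1},{"x":0,"y":0,"z":-0.05,"wx":0,"wy":0,"wz":0.046,"fingers":-1},{"x":0,"y":0,"z":0,"wx":0,"wy":0,"wz":0,"fingers":-1},{"x":0,"y":0,"z":0,"wx":0,"wy":0,"wz":0,"fingers":-1}]' --force 5

```text
clock: 0.85
tool_pos: [0.2699, -0.561, 0.3983]
eef_rot: [-0.653, 0.757, 0.006, 0.001]
contact_force: [0.3, 0.2, -0.1]
opening: 0.344
```

```bash
python3 go.py 40,-5,400
```

```text
t 0.85 winder mm [-179.3 -623.2  398.3] F [ 0.3   0.22 -0.1 ] open 0.344
rot err units [ 0.0021  0.0031 -0.0059]
[40.0, -5.0, 400.0] delta units [-0.7776 -0.2598  0.0036]
```

>>> apply_moves --series '[{"x":-0.056,"y":-0.019,"z":0,"wx":0,"wy":0,"wz":-0.005,"fingers":-1},{"x":-0.056,"y":-0.019,"z":0,"wx":0,"wy":0,"wz":0,"fingers":-1},{"x":-0.056,"y":-0.019,"z":0,"wx":0,"wy":0,"wz":0,"fingers":-1},{"x":-0.056,"y":-0.019,"z":0,"wx":0,"wy":0,"wz":0,"fingers":-1},{"x":-0.056,"y":-0.019,"z":0,"wx":0,"wy":0,"wz":0,"fingers":-1},{"x":-0.056,"y":-0.019,"z":0,"wx":0,"wy":0,"wz":0,"fingers":-1},{"x":-0.056,"y":-0.019,"z":0,"wx":0,"wy":0,"wz":0,"fingers":-1},{"x":-0.056,"y":-0.019,"z":0,"wx":0,"wy":0,"wz":0,"fingers":-1}]'

```text
clock: 1.85
tool_pos: [0.4346, -0.2107, 0.3887]
eef_rot: [-0.66, 0.751, 0.018, -0.001]
contact_force: [0.5, -0.1, 0.0]
opening: 0.006
```

```bash
python3 go.py 40,-5,400
```

```text
t 1.85 winder mm [ -60.5 -254.7  388.7] F [ 0.51 -0.09  0.05] open 0.006
rot err units [ 0.0089  0.007  -0.0007]
[40.0, -5.0, 400.0] delta units [-0.3127 -0.1247 -0.0108]
```

>>> apply_moves --series '[{"x":-0.055,"y":-0.022,"z":-0.002,"wx":0.003,"wy":0.002,"wz":0,"fingers":-1},{"x":-0.055,"y":-0.022,"z":-0.002,"wx":0.003,"wy":0.002,"wz":0,"fingers":-1},{"x":-0.055,"y":-0.022,"z":-0.002,"wx":0.003,"wy":0.002,"wz":0,"fingers":-1},{"x":-0.055,"y":-0.022,"z":-0.002,"wx":0,"wy":0,"wz":0,"fingers":-1},{"x":-0.055,"y":-0.022,"z":-0.002,"wx":0,"wy":0,"wz":0,"fingers":-1},{"x":-0.02,"y":-0.01,"z":0,"wx":0,"wy":0,"wz":0,"fingers":-1},{"x":0,"y":0,"z":0,"wx":0,"wy":0,"wz":0,"fingers":-1}]'

```text
clock: 2.72
tool_pos: [0.558, 0.0218, 0.3872]
eef_rot: [-0.664, 0.747, 0.008, -0.006]
contact_force: [-0.3, -0.6, 1.1]
opening: 0.003
```

```bash
python3 go.py 40,-5,400 40,-5,250
```

```text
t 2.73 winder mm [ 32.1  -8.3 387.2] F [-0.2  -0.65  1.06] open 0.003
rot err units [0.0064 0.0008 0.0033]
[40.0, -5.0, 400.0] delta units [-0.0041 -0.0095 -0.0162]
[40.0, -5.0, 250.0] delta units [-0.0036 -0.0133  0.1712]
```

>>> apply_moves --series '[{"x":0,"y":-0.006,"z":0.03,"wx":0.004,"wy":0,"wz":0.002,"fingers":-1},{"x":0,"y":-0.006,"z":0.03,"wx":0.003,"wy":0,"wz":0.001,"fingers":-1},{"x":0,"y":0,"z":0.03,"wx":0,"wy":0,"wz":0,"fingers":-1},{"x":0,"y":0,"z":0.03,"wx":0,"wy":0,"wz":0,"fingers":-1},{"x":0,"y":0,"z":0.03,"wx":0,"wy":0,"wz":0,"fingers":-1},{"x":0,"y":0,"z":0.01,"wx":0,"wy":0,"wz":0,"fingers":-1},{"x":0,"y":0,"z":0,"wx":0,"wy":0,"wz":0,"fingers":-1}]'

```text
clock: 3.6
tool_pos: [0.5613, 0.0025, 0.2541]
eef_rot: [-0.654, 0.757, -0.002, -0.005]
contact_force: [0.6, 0.5, 1.0]
opening: 0.006
```

```bash
python3 go.py 40,20,250; python3 - <<'E'
from plant import *
import cv2,numpy as np
p,d=snapshot("scene")
cv2.imwrite("pics/s1.png",cv2.convertScaleAbs(cv2.resize(p[110:260,255:445],None,fx=4,fy=4,interpolation=2)[:,:,::-1],alpha=1.5))
E
```

```text
t 3.6 winder mm [ 37.9 -27.1 254.1] F [0.5  0.62 0.97] open 0.006
rot err units [ 0.0009 -0.003  -0.0057]
[40.0, 20.0, 250.0] delta units [-0.0589 -0.0016  0.0046]
```

View pics/s1.png

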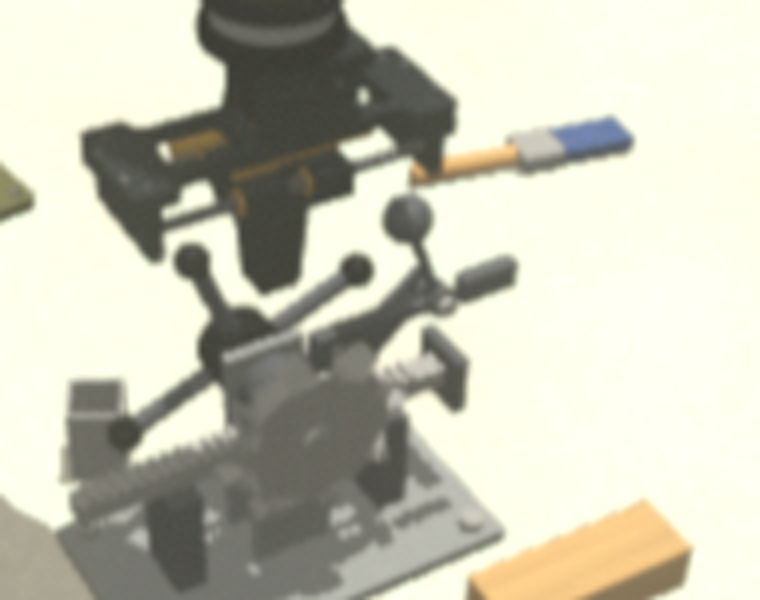

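The fingertip (265,290) is left of the pawl ball (407,218) and clear of everything. I'll push towards +y.

>>> apply_moves --series '[{"x":-0.02,"y":-0.002,"z":0.002,"wx":0,"wy":-0.003,"wz":-0.005,"fingers":-1},{"x":-0.02,"y":0,"z":0.002,"wx":0,"wy":0,"wz":0,"fingers":-1},{"x":-0.02,"y":0,"z":0,"wx":0,"wy":0,"wz":0,"fingers":-1},{"x":-0.01,"y":0,"z":0,"wx":0,"wy":0,"wz":0,"fingers":-1},{"x":-0.01,"y":0,"z":0,"wx":0,"wy":0,"wz":0,"fingers":-1},{"x":-0.01,"y":0,"z":0,"wx":0,"wy":0,"wz":0,"fingers":-1}]'

```text
clock: 4.4
tool_pos: [0.5749, 0.0791, 0.2537]
eef_rot: [-0.66, 0.751, -0.001, 0.002]
contact_force: [-0.6, -0.0, 1.1]
opening: 0.003
```

```bash
python3 go.py 40,83,250
```

```text
t 4.4 winder mm [ 41.6  50.6 253.7] F [-0.54 -0.09  1.07] open 0.003
rot err units [-0.0009  0.0005 -0.    ]
[40.0, 83.0, 250.0] delta units [-0.0405  0.002   0.0046]
```

>>> apply_moves --series '[{"x":-0.009,"y":0.001,"z":0.003,"wx":0,"wy":0,"wz":0,"fingers":-1},{"x":-0.009,"y":0.001,"z":0.002,"wx":0,"wy":0,"wz":0,"fingers":-1},{"x":-0.009,"y":0,"z":0,"wx":0,"wy":0,"wz":0,"fingers":-1},{"x":-0.009,"y":0,"z":0,"wx":0,"wy":0,"wz":0,"fingers":-1},{"x":-0.005,"y":0,"z":0,"wx":0,"wy":0,"wz":0,"fingers":-1},{"x":0,"y":0,"z":0,"wx":0,"wy":0,"wz":0,"fingers":-1},{"x":0,"y":0,"z":0,"wx":0,"wy":0,"wz":0,"fingers":-1}]'

```text
clock: 5.28
tool_pos: [0.5774, 0.1148, 0.249]
eef_rot: [-0.661, 0.751, -0.0, 0.001]
contact_force: [0.8, 0.1, 1.5]
opening: 0.003
```

```bash
python3 go.py 40,83,250;  python3 - <<'E'
from plant import *
import cv2,numpy as np
from h import *
p,d=snapshot("scene");m=camera_model("scene");W=cloud(d,m["camera_matrix"],m["world_from_camera"])
p=cv2.convertScaleAbs(cv2.resize(p[110:260,255:445],None,fx=4,fy=4,interpolation=2)[:,:,::-1],alpha=1.5)
cv2.imwrite("pics/s2.png",p)
E
```

```text
t 5.28 winder mm [ 39.5  86.4 249. ] F [0.79 0.16 1.46] open 0.003
rot err units [-0.0006  0.0006  0.0001]
[40.0, 83.0, 250.0] delta units [ 0.0042 -0.0006 -0.0013]
```

View pics/s2.png

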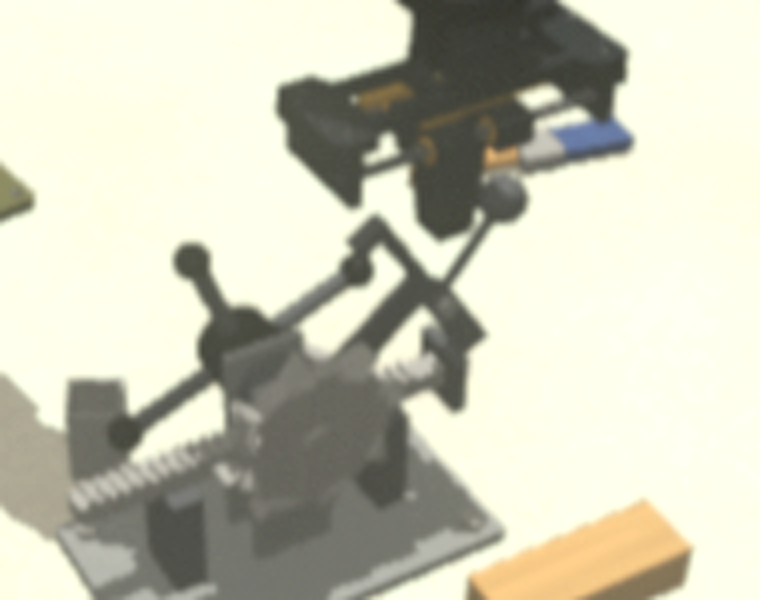

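The pawl is tipped: its ball is at (503,198), the nose is up at (365,225), and the wheel hasn't moved. I'll check the angle, then back off and rise.

```bash
python3 - <<'E'
from fit import *
q=[.5272,.0342,-.128]
for a in (.7,.85,.93,1.0):
    b=a-np.arctan2(24,66); o=np.array([[.04,.085+.0702*np.sin(b),.201+.0702*np.cos(b)]])
    print(a,((proj(X(q,o),K2,T2)-[255,110]+.375)*4).round(0))
E
python3 go.py 39,75,250 39,75,400
```

```text
0.7 [[481. 193.]]
0.85 [[494. 194.]]
0.93 [[500. 196.]]
1.0 [[506. 198.]]
t 5.33 winder mm [ 39.6  86.4 249. ] F [0.9  0.26 0.37] open 0.008
rot err units [-0.0006  0.0006  0.0001]
[39.0, 75.0, 250.0] delta units [ 0.0142  0.0007 -0.0013]
[39.0, 75.0, 400.0] delta units [ 0.0138  0.0003 -0.1888]
```

>>> apply_moves --series '[{"x":0.012,"y":0,"z":0,"wx":0,"wy":0,"wz":0,"fingers":-1},{"x":0,"y":0,"z":-0.02,"wx":0,"wy":0,"wz":0,"fingers":-1},{"x":0,"y":0,"z":-0.03,"wx":0,"wy":0,"wz":0,"fingers":-1},{"x":0,"y":0,"z":-0.03,"wx":0,"wy":0,"wz":0,"fingers":-1},{"x":0,"y":0,"z":-0.03,"wx":0,"wy":0,"wz":0,"fingers":-1},{"x":0,"y":0,"z":0,"wx":0,"wy":0,"wz":0,"fingers":-1}]'

```text
clock: 6.08
tool_pos: [0.5753, 0.0981, 0.3388]
eef_rot: [-0.658, 0.753, -0.001, -0.001]
contact_force: [-0.4, 0.3, -0.3]
opening: -0.0
```

```bash
python3 go.py -48,-95,350
```

```text
t 6.08 winder mm [ 39.5  69.5 338.8] F [-0.4   0.27 -0.3 ] open -0.0
rot err units [-0.0001 -0.0007 -0.0019]
[-48.0, -95.0, 350.0] delta units [ 0.2063  0.1082 -0.0136]
```

>>> apply_moves --series '[{"x":0.04,"y":0.021,"z":0,"wx":0,"wy":0,"wz":-0.002,"fingers":-1},{"x":0.04,"y":0.021,"z":0,"wx":0,"wy":0,"wz":0,"fingers":-1},{"x":0.04,"y":0.021,"z":0,"wx":0,"wy":0,"wz":0,"fingers":-1},{"x":0.04,"y":0.021,"z":0,"wx":0,"wy":0,"wz":0,"fingers":-1},{"x":0.04,"y":0.021,"z":0,"wx":0,"wy":0,"wz":0,"fingers":-1},{"x":0,"y":0,"z":0,"wx":0,"wy":0,"wz":0,"fingers":-1}]'

```text
clock: 6.82
tool_pos: [0.4633, -0.0577, 0.3322]
eef_rot: [-0.659, 0.752, 0.002, -0.006]
contact_force: [-0.8, -0.7, 0.4]
opening: 0.008
```

```bash
python3 go.py -48,-95,250 -48,-95,204
```

```text
t 6.83 winder mm [-51.6 -99.3 332.2] F [-0.66 -0.76  0.43] open 0.008
rot err units [ 0.0035 -0.0018 -0.001 ]
[-48.0, -95.0, 250.0] delta units [-0.006  -0.0057  0.1026]
[-48.0, -95.0, 204.0] delta units [-0.0064 -0.0063  0.1601]
```

>>> apply_moves --series '[{"x":0,"y":-0.005,"z":0.035,"wx":0.003,"wy":-0.002,"wz":-0.001,"fingers":-1},{"x":0,"y":0,"z":0.035,"wx":0,"wy":0,"wz":0,"fingers":-1},{"x":0,"y":0,"z":0.035,"wx":0,"wy":0,"wz":0,"fingers":-1},{"x":0,"y":0,"z":0.035,"wx":0,"wy":0,"wz":0,"fingers":-1},{"x":0,"y":0,"z":0.012,"wx":0,"wy":0,"wz":0,"fingers":-1},{"x":0,"y":0,"z":0,"wx":0,"wy":0,"wz":0,"fingers":-1}]'

```text
clock: 7.58
tool_pos: [0.4677, -0.0555, 0.2043]
eef_rot: [-0.661, 0.75, 0.002, 0.001]
contact_force: [-1.3, 0.4, 0.0]
opening: 0.005
```

```bash
python3 go.py -48,-70,204 -48,0,204
```

```text
t 7.58 winder mm [-47.6 -96.6 204.3] F [-1.39  0.23  0.  ] open 0.005
rot err units [0.0008 0.0011 0.0009]
[-48.0, -70.0, 204.0] delta units [-0.0332  0.0005  0.0005]
[-48.0, 0.0, 204.0] delta units [-0.1207  0.0002  0.0008]
```

>>> apply_moves --series '[{"x":-0.015,"y":0,"z":0,"wx":0,"wy":0,"wz":0,"fingers":-1},{"x":-0.015,"y":0,"z":0,"wx":0,"wy":0,"wz":0,"fingers":-1},{"x":-0.012,"y":0,"z":0,"wx":0,"wy":0,"wz":0,"fingers":-1},{"x":-0.012,"y":0,"z":0,"wx":0,"wy":0,"wz":0,"fingers":-1},{"x":-0.012,"y":0,"z":0,"wx":0,"wy":0,"wz":0,"fingers":-1},{"x":-0.012,"y":0,"z":0,"wx":0,"wy":0,"wz":0,"fingers":-1},{"x":-0.008,"y":0,"z":0,"wx":0,"wy":0,"wz":0,"fingers":-1},{"x":0,"y":0,"z":0,"wx":0,"wy":0,"wz":0,"fingers":-1}]'

```text
clock: 8.57
tool_pos: [0.4791, 0.0178, 0.2075]
eef_rot: [-0.662, 0.75, -0.0, 0.003]
contact_force: [0.0, -0.9, 0.0]
opening: 0.008
```

```bash
python3 go.py -48,-5,204;  python3 - <<'E'
from plant import *
import cv2,numpy as np
p,d=snapshot("scene")
p=cv2.convertScaleAbs(cv2.resize(p[110:260,255:445],None,fx=4,fy=4,interpolation=2)[:,:,::-1],alpha=1.5)
cv2.imwrite("pics/s3.png",p)
E
```

```text
t 8.57 winder mm [-45.7 -22.5 207.5] F [ 0.13 -0.94  0.05] open 0.008
rot err units [-0.0013  0.0012  0.001 ]
[-48.0, -5.0, 204.0] delta units [-0.0218  0.0029  0.0044]
```

View pics/s3.png

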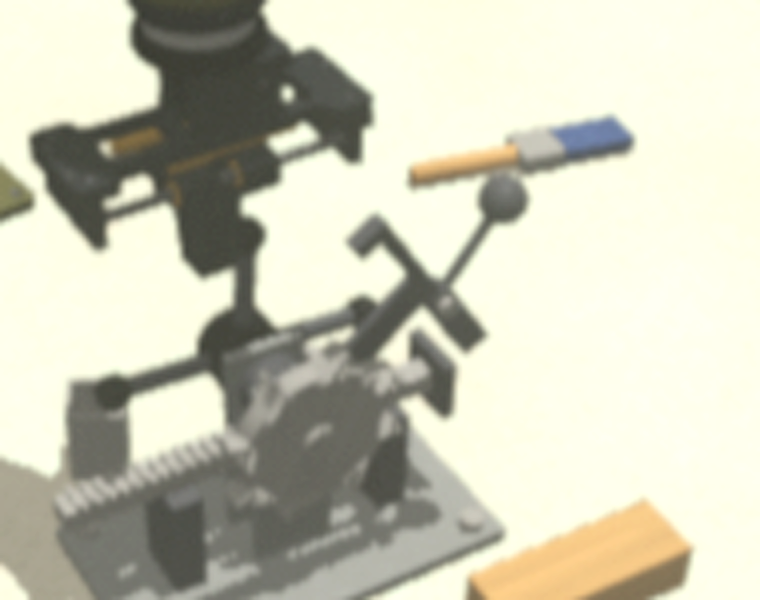

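The wheel is turning: its left ball is now at (113,392), the right one at (362,310), and the pawl is still laid back. I'll work out the angle.

```bash
python3 - <<'E'
from fit import *
q=[.5272,.0342,-.128]
for w in (0,-.3,-.4,-.5,-.6,-.7,-.77,-.83):
    r=[]
    for k in (-1,0,1):
        a=-.384-w+k*np.pi/2; o=np.array([[-.048,.09*np.sin(a),.13+.09*np.cos(a)]])
        r+=((proj(X(q,o),K2,T2)-[255,110]+.375)*4).round(0).ravel().tolist()
    a=-.384-w
    print(w,r,"ball y",round(90*np.sin(a),1))
E
```

```text
0 [129.0, 434.0, 192.0, 262.0, 357.0, 268.0] ball y -33.7
-0.3 [117.0, 407.0, 230.0, 241.0, 365.0, 297.0] ball y -7.6
-0.4 [116.0, 396.0, 243.0, 236.0, 365.0, 308.0] ball y 1.4
-0.5 [116.0, 385.0, 257.0, 232.0, 364.0, 319.0] ball y 10.4
-0.6 [117.0, 373.0, 269.0, 230.0, 361.0, 330.0] ball y 19.3
-0.7 [120.0, 361.0, 282.0, 229.0, 358.0, 341.0] ball y 28.0
-0.77 [122.0, 353.0, 290.0, 229.0, 355.0, 349.0] ball y 33.9
-0.83 [125.0, 345.0, 297.0, 229.0, 352.0, 356.0] ball y 38.8
```

>>> apply_moves --series '[{"x":-0.006,"y":0.002,"z":0.003,"wx":0,"wy":0,"wz":0,"fingers":-1},{"x":-0.008,"y":0.001,"z":0.002,"wx":0,"wy":0,"wz":0,"fingers":-1},{"x":-0.008,"y":0,"z":0,"wx":0,"wy":0,"wz":0,"fingers":-1},{"x":-0.006,"y":0,"z":0,"wx":0,"wy":0,"wz":0,"fingers":-1},{"x":-0.003,"y":0,"z":0,"wx":0,"wy":0,"wz":0,"fingers":-1},{"x":0,"y":0,"z":0,"wx":0,"wy":0,"wz":0,"fingers":-1},{"x":0,"y":0,"z":0,"wx":0,"wy":0,"wz":0,"fingers":-1}]'

```text
clock: 9.5
tool_pos: [0.4794, 0.0432, 0.2026]
eef_rot: [-0.661, 0.75, -0.0, 0.002]
contact_force: [0.8, -0.5, -0.2]
opening: 0.004
```

```bash
cat > look.py <<'E'
import sys
from plant import *
import cv2
p,d=snapshot("scene")
cv2.imwrite(f"pics/{sys.argv[1]}.png",cv2.convertScaleAbs(cv2.resize(p[110:260,255:445],None,fx=4,fy=4,interpolation=2)[:,:,::-1],alpha=1.5))
E
python3 go.py -48,7,204; python3 look.py s4
```

```text
t 9.5 winder mm [-48.6   2.8 202.6] F [ 0.84 -0.35 -0.23] open 0.004
rot err units [-0.0009  0.0009  0.0004]
[-48.0, 7.0, 204.0] delta units [-0.0053 -0.0007 -0.0018]
```

View pics/s4.png

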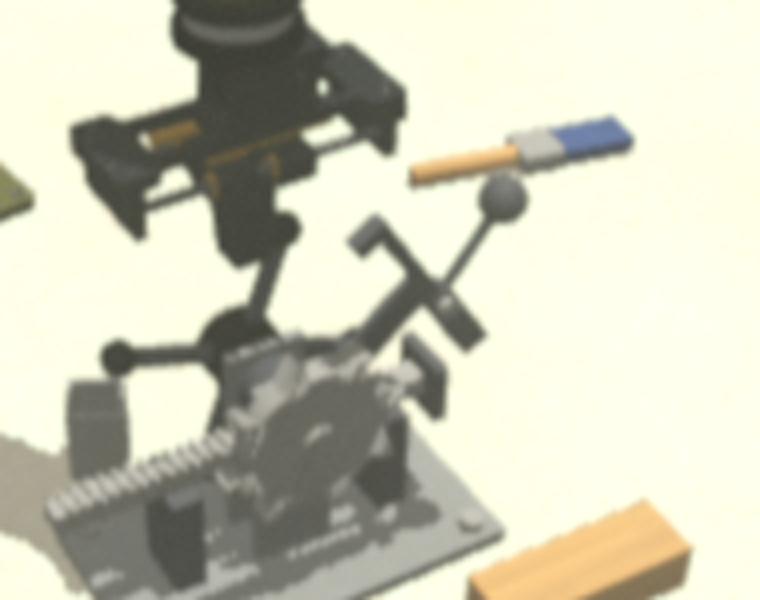

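The left ball at (118,358) and the top ball at about (285,229) put the wheel at about -0.73. I'll nudge it about 3 mm more, then back off.

>>> apply_moves --series '[{"x":-0.004,"y":0,"z":-0.001,"wx":0,"wy":0,"wz":0,"fingers":-1},{"x":0,"y":0,"z":0,"wx":0,"wy":0,"wz":0,"fingers":-1},{"x":0,"y":0,"z":0,"wx":0,"wy":0,"wz":0,"fingers":-1}]'

```text
clock: 9.93
tool_pos: [0.4795, 0.0464, 0.2034]
eef_rot: [-0.661, 0.751, 0.0, 0.002]
contact_force: [0.1, -1.0, -0.8]
opening: 0.003
```

```bash
python3 go.py -48,7,204
```

```text
t 9.93 winder mm [-48.9   6.  203.4] F [ 0.26 -0.96 -0.76] open 0.003
rot err units [-0.0007  0.0009  0.0003]
[-48.0, 7.0, 204.0] delta units [-0.0012 -0.0011 -0.0007]
```

>>> apply_moves --series '[{"x":0.015,"y":0,"z":0,"wx":0,"wy":0,"wz":0,"fingers":-1},{"x":0.015,"y":0,"z":0,"wx":0,"wy":0,"wz":0,"fingers":-1},{"x":0,"y":0,"z":-0.03,"wx":0,"wy":0,"wz":0,"fingers":-1},{"x":0,"y":0,"z":-0.04,"wx":0,"wy":0,"wz":0,"fingers":-1},{"x":0,"y":0,"z":-0.04,"wx":0,"wy":0,"wz":0,"fingers":-1},{"x":0,"y":0,"z":-0.04,"wx":0,"wy":0,"wz":0,"fingers":-1},{"x":0,"y":0,"z":-0.04,"wx":0,"wy":0,"wz":0,"fingers":-1},{"x":0,"y":0,"z":0,"wx":0,"wy":0,"wz":0,"fingers":-1}]'

```text
clock: 10.92
tool_pos: [0.4746, 0.0148, 0.3598]
eef_rot: [-0.658, 0.753, 0.0, 0.001]
contact_force: [-1.0, -0.7, -0.5]
opening: 0.006
```

```bash
python3 go.py 40,190,350; python3 look.py s5
```

```text
t 10.93 winder mm [-49.7 -26.  359.8] F [-0.92 -0.79 -0.46] open 0.006
rot err units [-0.0003  0.0005 -0.0018]
[40.0, 190.0, 350.0] delta units [-0.2706 -0.1106  0.0128]
```

View pics/s5.png

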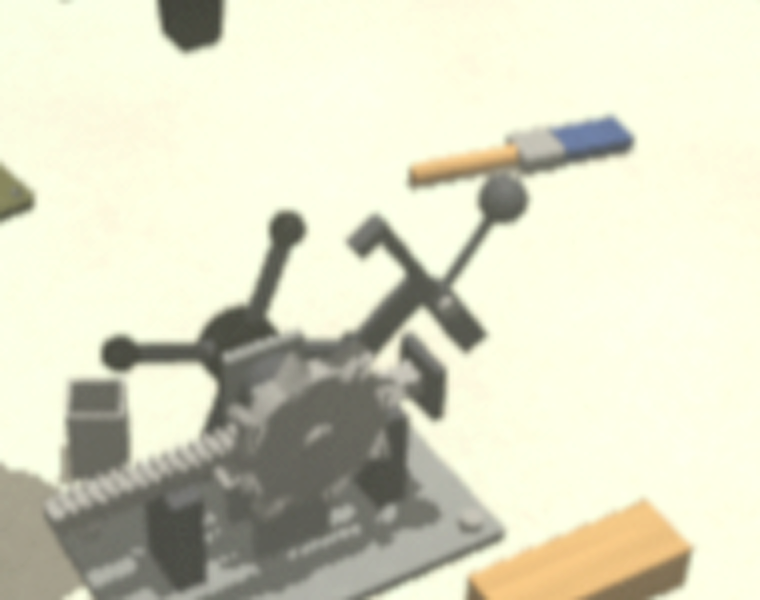

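The left ball at (120,353) and the top ball at (287,229) put the wheel at about -0.76, which is on target. Next I'll go over to the +y side of the pawl ball.

>>> apply_moves --series '[{"x":-0.045,"y":-0.018,"z":0,"wx":0,"wy":0,"wz":-0.002,"fingers":-1},{"x":-0.045,"y":-0.018,"z":0,"wx":0,"wy":0,"wz":0,"fingers":-1},{"x":-0.045,"y":-0.018,"z":0,"wx":0,"wy":0,"wz":0,"fingers":-1},{"x":-0.045,"y":-0.018,"z":0,"wx":0,"wy":0,"wz":0,"fingers":-1},{"x":-0.045,"y":-0.018,"z":0,"wx":0,"wy":0,"wz":0,"fingers":-1},{"x":-0.035,"y":-0.018,"z":0,"wx":0,"wy":0,"wz":0,"fingers":-1},{"x":0,"y":0,"z":0,"wx":0,"wy":0,"wz":0,"fingers":-1}]'

```text
clock: 11.85
tool_pos: [0.5844, 0.2084, 0.3445]
eef_rot: [-0.658, 0.753, 0.005, -0.011]
contact_force: [0.9, -1.2, 0.2]
opening: 0.005
```

```bash
python3 go.py 40,190,350 40,190,248
```

```text
t 11.85 winder mm [ 34.5 180.1 344.5] F [ 1.01 -1.1   0.23] open 0.005
rot err units [ 0.0069 -0.0033 -0.0018]
[40.0, 190.0, 350.0] delta units [-0.0124 -0.0066 -0.0072]
[40.0, 190.0, 248.0] delta units [-0.0137 -0.0094  0.1203]
```

>>> apply_moves --series '[{"x":-0.012,"y":-0.006,"z":0,"wx":0.006,"wy":-0.003,"wz":-0.002,"fingers":-1},{"x":0,"y":0,"z":0.03,"wx":0,"wy":0,"wz":0,"fingers":-1},{"x":0,"y":0,"z":0.03,"wx":0,"wy":0,"wz":0,"fingers":-1},{"x":0,"y":0,"z":0.03,"wx":0,"wy":0,"wz":0,"fingers":-1},{"x":0,"y":0,"z":0.023,"wx":0,"wy":0,"wz":0,"fingers":-1},{"x":0,"y":0,"z":0,"wx":0,"wy":0,"wz":0,"fingers":-1}]'

```text
clock: 12.6
tool_pos: [0.5884, 0.2107, 0.2491]
eef_rot: [-0.659, 0.752, -0.0, -0.003]
contact_force: [-0.3, -0.9, 0.0]
opening: 0.005
```

```bash
python3 go.py 40,160,245 40,115,245
```

```text
t 12.6 winder mm [ 38.2 182.9 249.1] F [-0.19 -0.95  0.  ] open 0.005
rot err units [ 0.001  -0.0015 -0.0014]
[40.0, 160.0, 245.0] delta units [ 0.0286 -0.0024  0.0053]
[40.0, 115.0, 245.0] delta units [ 0.0848 -0.0026  0.0056]
```

>>> apply_moves --series '[{"x":0.012,"y":-0.002,"z":0.003,"wx":0,"wy":0,"wz":0,"fingers":-1},{"x":0.012,"y":0,"z":0.002,"wx":0,"wy":0,"wz":0,"fingers":-1},{"x":0.01,"y":0,"z":0,"wx":0,"wy":0,"wz":0,"fingers":-1},{"x":0.01,"y":0,"z":0,"wx":0,"wy":0,"wz":0,"fingers":-1},{"x":0.01,"y":0,"z":0,"wx":0,"wy":0,"wz":0,"fingers":-1},{"x":0.01,"y":0,"z":0,"wx":0,"wy":0,"wz":0,"fingers":-1},{"x":0.008,"y":0,"z":0,"wx":0,"wy":0,"wz":0,"fingers":-1},{"x":0,"y":0,"z":0,"wx":0,"wy":0,"wz":0,"fingers":-1}]'

```text
clock: 13.6
tool_pos: [0.5855, 0.1577, 0.253]
eef_rot: [-0.659, 0.752, 0.001, 0.008]
contact_force: [0.3, -0.2, 0.0]
opening: 0.001
```

```bash
python3 go.py 40,122,246; python3 look.py s6
```

```text
t 13.6 winder mm [ 42.  129.9 253. ] F [ 0.28 -0.18  0.02] open 0.001
rot err units [-0.0029  0.0045 -0.0008]
[40.0, 122.0, 246.0] delta units [0.01   0.0026 0.0085]
```

View pics/s6.png

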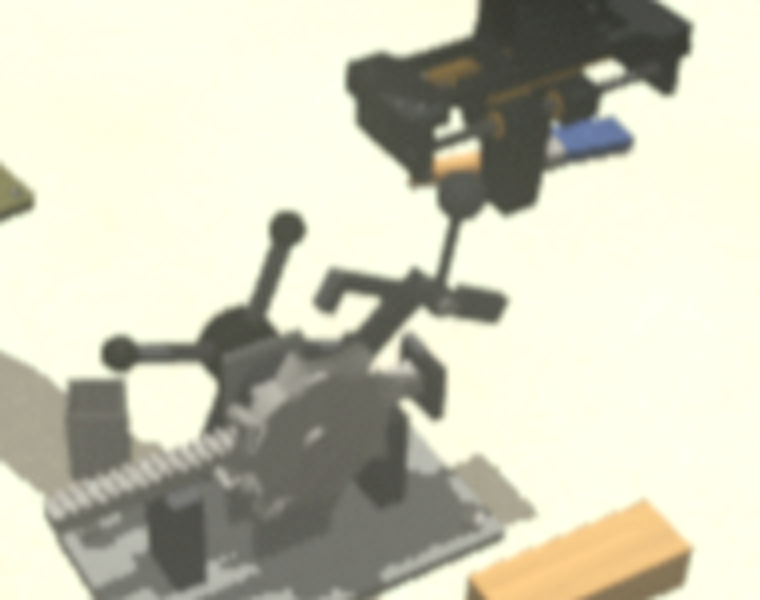

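The ball is at (462,195) and the pawl is about half way, near over-centre. I'll push a little further.

>>> apply_moves --series '[{"x":0.01,"y":0.001,"z":0.002,"wx":0,"wy":0.003,"wz":0,"fingers":-1},{"x":0.008,"y":0.001,"z":0.002,"wx":0,"wy":0,"wz":0,"fingers":-1},{"x":0,"y":0,"z":0,"wx":0,"wy":0,"wz":0,"fingers":-1},{"x":0,"y":0,"z":0,"wx":0,"wy":0,"wz":0,"fingers":-1},{"x":0,"y":0,"z":0,"wx":0,"wy":0,"wz":0,"fingers":-1},{"x":0,"y":0,"z":0,"wx":0,"wy":0,"wz":0,"fingers":-1}]'

```text
clock: 14.4
tool_pos: [0.5813, 0.1429, 0.2484]
eef_rot: [-0.66, 0.752, -0.002, 0.004]
contact_force: [-0.2, 0.4, 0.2]
opening: 0.008
```

```bash
python3 go.py 40,122,246; python3 look.py s7
```

```text
t 14.4 winder mm [ 39.8 114.7 248.4] F [-0.29  0.39  0.17] open 0.008
rot err units [-0.0024  0.001  -0.0006]
[40.0, 122.0, 246.0] delta units [-0.0091 -0.0002  0.003 ]
```

View pics/s7.png

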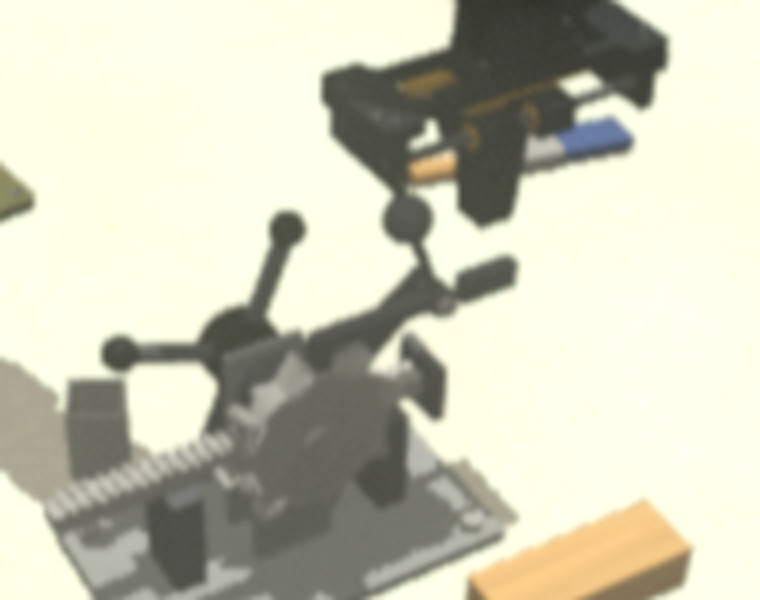

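The pawl ball is back at (407,218), exactly its starting pixel, so the pawl has dropped home. The wheel is unchanged. I'll back away and hand in.

>>> apply_moves --series '[{"x":-0.012,"y":0,"z":0,"wx":0,"wy":0,"wz":0,"fingers":-1},{"x":0,"y":0,"z":-0.03,"wx":0,"wy":0,"wz":0,"fingers":-1},{"x":0,"y":0,"z":-0.04,"wx":0,"wy":0,"wz":0,"fingers":-1},{"x":0,"y":0,"z":-0.04,"wx":0,"wy":0,"wz":0,"fingers":-1},{"x":0,"y":0,"z":-0.03,"wx":0,"wy":0,"wz":0,"fingers":-1},{"x":0,"y":0,"z":0,"wx":0,"wy":0,"wz":0,"fingers":-1},{"x":0,"y":0,"z":0,"wx":0,"wy":0,"wz":0,"fingers":-1}]'

```text
clock: 15.32
tool_pos: [0.5809, 0.1581, 0.3622]
eef_rot: [-0.662, 0.75, -0.0, 0.003]
contact_force: [-0.4, -0.2, -0.3]
opening: 0.004
```

```bash
python3 go.py; python3 look.py s8; python3 - <<'E'
import cv2,numpy as np
a=cv2.imread("pics/s7.png",0);b=cv2.imread("pics/s8.png",0)
d=cv2.absdiff(a,b)
for n,(x,y) in dict(pawlball=(407,218),top=(287,229),left=(120,353)).items(): print(n,d[y-25:y+26,x-25:x+26].mean().round(1))
# dark-blob centroids
for n,(x,y) in dict(top=(287,229),left=(120,353),pawl=(407,218)).items():
    for im in (a,b):
        w=im[y-22:y+18,x-22:x+22]<120; print(n,np.argwhere(w).mean(0)[::-1].round(1)+[x-22,y-22])
E
```

```text
t 15.32 winder mm [ 37.4 129.7 362.2] F [-0.33 -0.21 -0.32] open 0.004
rot err units [-0.0015  0.0016  0.0011]
pawlball 5.8
top 2.2
left 3.4
top [286.2 230. ]
top [286.2 230. ]
left [121.4 353.8]
left [121.3 353.8]
pawl [407.  216.9]
pawl [407.2 217.6]
```

```bash
python3 -c "
from plant import *
print(finish_job())"
```

```text
the job is handed in; nothing more can be done
None
```

The bar pusher is backed off by one notch, and I handed the job in at about 15.3 s of the 58 s allowed. No verdict came back, so the result rests on my own checks.

- **Pawl lift:** I pushed the ball on the finger lever towards +y with the shut fingertips until the pawl lay back at about 0.97 to 1.0 rad.
- **Wheel:** I pushed the uppermost spoke back to about -0.76 rad, then lifted clear and confirmed it in the image. The two visible spoke balls gave -0.77 and -0.75.
- **Pawl drop:** I tipped the pawl down from the +y side, and its ball came back to its starting pixel position.
- **Last checks:** After I drew the arm clear, the spoke balls and pawl ball sat where they had been, within a fraction of a pixel. The force readings at each stop were at noise level, up to about 2 N. The loose things in view looked untouched; the collar and jar were outside those last pictures, so I did not check them by image.

No check failed or disagreed.

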